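# Show the screened board to the inspection microscope

## Robot

A 7-joint arm with a two-finger parallel gripper is mounted at the origin on the work surface. World frame = base frame: x ahead of the robot, y to its left, z up, the work surface at z = 0. Lengths are in mm, angles in rad, forces in N, time in s.
With the tool pointing down it reaches from about 350 to 900 mm from the base axis. Payload 8.1 kg.
Tool frame: the origin (TCP) lies between the finger pads; the fingertips stand 22 mm ahead of it and the grasp point (between the pads) lies 3 mm ahead of it (robot.tips_ahead is the distance from the TCP to the fingertips, in mm); z points along the fingers, y is the line along which they close (so a half turn about z gives the same grasp; the last joint's range is limited). The gripper opens to 92 mm and grips with 3 to 60 N. Pads are 19 mm wide; open, the fingers measure 130 mm over their backs; the gripper's body (75 mm by 190 mm) begins 47 mm behind the grasp point.
Start: joints at [-1.378, 0.434, 0.025, 1.573, -0.012, 1.134, -0.075], TCP at [182.218, 597.861, 248.742] pointing down, gripper open.
Joint ranges: [-2.62, 2.62], [-0.44, 2.09], [-1.27, 1.32], [0.08, 2.57], [-1.32, 4.46], [0.12, 2], [-2.74, 2.74]. Speed limits (rad/s): [2.22, 2.22, 3.01, 3.01, 3.14, 3.14, 3.14].

## Interface

Orientations are given as a unit quaternion [w, x, y, z].
In Python, from cell import robot gives the robot as it stands.
- The arm moves only by the tool steer_hand, called after ">>>" as name(argument=value, ...), one argument or row to a line, values as JSON. Schema: {"type":"object","properties":{"offsets":{"type":"array","items":{"type":"array","prefixItems":[{"type":"array","items":{"type":"number"},"minItems":3,"maxItems":3},{"type":"array","items":{"type":"number"},"minItems":3,"maxItems":3}],"minItems":2,"maxItems":2},"minItems":1,"maxItems":8},"jaw":{"type":"number"},"squeeze":{"type":"number"},"only":{"type":"string"},"quiet":{"type":"boolean"},"lines":{"type":"string"}},"required":["offsets"],"additionalProperties":false}. offsets is a list of rows, 1 to 8 of them, each written [[dx, dy, dz], [rx, ry, rz]]: dx, dy, dz in shares of 600 mm (1.0 is 600 mm), then a rotation vector rx, ry, rz in fractions of the full range, 1 being 2 rad; each row is the pose to reach, as a shift and turn from the pose commanded when the call began, along the tool's axes at that moment; what a row does not reach only later rows make up. A row lasts 1/8 s, in which the tool goes at most 62.5 mm and 0.188 rad, less where a joint would pass 70% of its speed; a pose out of reach is approached as far as the arm can. jaw is the finger opening in mm, set as the call begins (left out keeps the last). The fingers move at their own pace and stop on an object; squeeze is the grip in N (left out, the last holds). Time passes only in rows, so rows that do not move let the fingers close. The tool returns the time, the measured TCP pose, the force, the opening and the grip force at its end. only (a regular expression) keeps the lines of the reply that match it, lines (a string "A,B") keeps lines A to B, and quiet returns only ok. Shift and turn numbers lie between -1 and 1, and a call with a number outside is refused. Input that does not fit is refused with a message, and nothing moves.
- robot.sense(): the state, without advancing time (a new reading comes with each control period).
- robot.grab_frame(name): name is "side" or "top"; returns a dict with "color" (420x560x3 uint8, red, green, blue), "fx", "fy", "cx", "cy" (pixels), "origin" and "attitude" of the camera in the world. Camera axes: x right, y down, z forward; pixel columns grow to the right and rows downward; lengths in mm; the calibration is good to about 2 mm. A picture is of the moment at which its call begins. There is no depth.
- robot.finish_job(): hands the job in; it is judged then, once.
The state is a dict: "t": time; "joints": joint angles; "qd": joint speeds; "tau": joint torques, N m; "tool_pos": TCP position; "tool_rot": TCP orientation; "ft_force": force on the tool from outside, world axes, zero at the start; "ft_torque": the same for the moment, N m; "width": finger opening in mm; "gripper_force": force on a finger pad.
Only numpy, scipy, OpenCV 4.12 (cv2) and the standard library are available. Lean on these libraries where they do the work, as an engineer would, in place of code of your own. Each camera call takes 0.05 s, during which the arm holds its last target. There are 200 camera calls.

## Task

Lift the circuit board with the square metal shield can out of the black rack, without touching the can, and hold it up in the air for the inspection microscope to look at its soldering: upright, the can squarely facing the lens and its middle on the lens axis, about 90 mm from the lens (the head looks down at an angle, so lean the board back to match). Finish while still holding it there, motionless, in the gripper, and leave the other boards in the rack and the microscope as they are set.

Things in the scene. Friction and masses are not known exactly. Their poses are not given: they have to be found in the camera images.
- board: Board to show: green, standing in a rack slot, may lean a few degrees. 2.4 mm thick (x), 56 wide (y), 90 tall (z), 40 to 80 g. Origin: middle of the lower edge, mid-thickness; x points out of the component side (with the can), y along the width, z to the top edge. The rack's teeth cover its lowest 26 mm; above, the two long side edges are free to grip across y
- shield: Square metal shield can fixed on that board, 30 x 30 mm, 6 mm tall, with small holes; the only such can. Origin: centre of its outer face, 7.2 mm in front (x) of the board's mid-thickness and 50 mm above (z) the board's lower edge, in mid-width; axes as the board's
- board_chips: Another board in the rack, 56 mm wide, 90 tall, with four black chips and a white connector strip, no metal can; stays. Origin and axes as board
- board_power: Another board in the rack, 56 mm wide, 84 tall, with three round black capacitors and a copper coil; stays. Origin and axes as board
- rack: Black board rack, fixed, 219 mm long (x), 74 wide (y), end plates 40 high; two combs of teeth 34 high, slots 5.5 wide at 13.5 pitch, slot floor 8 above the bench. Origin: centre of its underside. The three boards stand in the slots at x = -54, 0 and +54 mm, in any order, component sides towards the rack's +x
- stand: Microscope stand, fixed: base plate 190 x 190 x 14 mm centred at x -20, y -20 mm; pillar 20 mm in diameter, 337 high at x 30, y -62 mm. Origin: on the bench under the head's tilt axis; the microscope looks towards -x
- lens (a point): Centre of the front glass of the microscope, a black barrel 37 mm in diameter, 113 long, ring light 52 mm round the lens. The lens looks along -x of this frame, 15 to 35 degrees below level; y is level, z is up in the picture. A board shown as asked has its axes parallel to these. The head keeps its height and tilt unless knocked

How it is judged:
By the outcome, as a careful person would: the job done as asked, in the order asked, and still so for the second after the job is handed in, while the arm keeps its last pose, push and grip.
It also fails if it takes over 45 s, if anything falls off the work surface, if the arm or the gripper's body presses on something with over 40 N, if the wrist force passes 120 N, or if a joint passes its speed limit or range.

## Working session

There is one attempt and no reset: what is moved stays moved. The work goes in short steps, Python scripts to look and compute and a tool call to move; the robot and the scene stay as the last step left them, time stands still between calls to the robot, and variables do not carry over. Pictures are saved under pics/ and viewed, at most 10 in all, crops included, and the job is handed in when it is done.

```bash
ls; mkdir -p pics
```

Run:
```python
from cell import robot
import cv2
s=robot.sense();print(s)
for n in("side","top"):
    f=robot.grab_frame(n);print(n,{k:v for k,v in f.items() if k!="color"})
    cv2.imwrite(f"pics/{n}0.png",cv2.cvtColor(f["color"],cv2.COLOR_RGB2BGR))
```

```text
cell.py
pics
{'t': 0.0, 'joints': array([-1.37757963,  0.43524198,  0.02498734,  1.57411524, -0.01158253,
        1.13398644, -0.07510155]), 'qd': array([-0.00018077, -0.00100635, -0.00011784, -0.00019051, -0.00203148,
       -0.00036913,  0.00037754]), 'tau': array([ 1.59906434e-03, -6.67828059e+01,  9.85776298e-01, -3.14491260e+01,
       -6.05539838e-02,  4.23458428e-02,  1.45827503e-04]), 'tool_pos': array([182.12551937, 597.37036794, 247.9262943 ]), 'tool_rot': array([-3.47777795e-05,  1.47407758e-01,  9.89075481e-01, -8.02418738e-04]), 'ft_force': array([-0.16594203,  0.41158664,  0.41153772]), 'ft_torque': array([-0.0043467 ,  0.01943095, -0.00161169]), 'gripper_force': 0.0, 'width': 91.66928427087484}
side {'fx': 393.5725901483228, 'fy': 393.5725901483228, 'cx': 275.99307592373316, 'cy': 211.7046651250093, 'origin': array([412.90238724, 501.85723485, 627.83323477]), 'attitude': array([ 0.08932646, -0.19936936,  0.89238217, -0.39487556])}
top {'fx': 432.44227508269415, 'fy': 432.44227508269415, 'cx': 269.6342630272217, 'cy': 210.18213030364194, 'origin': array([ 498.30899729,   39.98565504, 1115.77030659]), 'attitude': array([ 0.03318616, -0.69738511,  0.71421941, -0.04943006])}
```

View pics/side0.png

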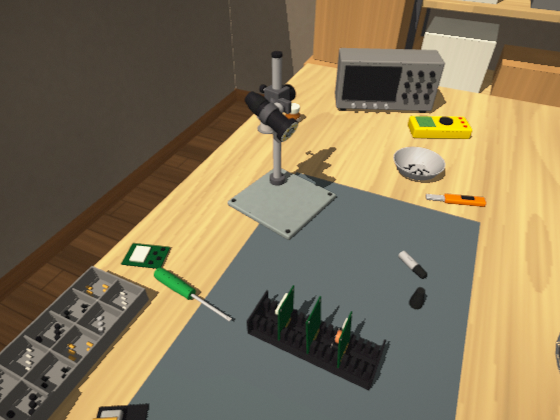

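View pics/top0.png

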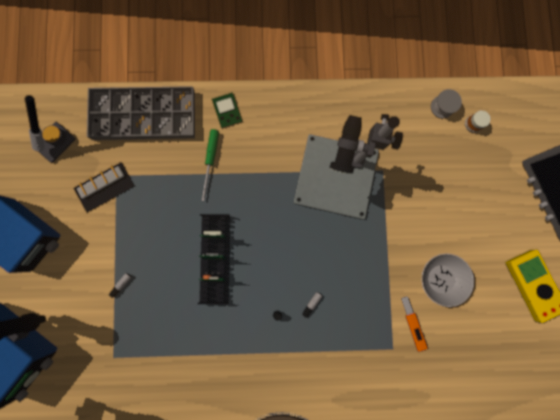

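Create h.py:
```python
import numpy as np,cv2
from scipy.spatial.transform import Rotation as R
from scipy.optimize import least_squares
from cell import robot
def q2R(q): return R.from_quat(np.roll(q,-1))
CAM={"side":(393.5725901,275.9930759,211.7046651,[412.90238724,501.85723485,627.83323477],[0.08932646,-0.19936936,0.89238217,-0.39487556]),
"top":(432.44227508,269.63426303,210.1821303,[498.30899729,39.98565504,1115.77030659],[0.03318616,-0.69738511,0.71421941,-0.04943006])}
def proj(n,P):
    f,cx,cy,o,q=CAM[n];c=q2R(q).inv().apply(np.atleast_2d(P)-np.array(o))
    return c[:,:2]/c[:,2:]*f+[cx,cy]
def ray(n,u,v):
    f,cx,cy,o,q=CAM[n];d=q2R(q).apply([(u-cx)/f,(v-cy)/f,1]);return np.array(o),d
def atz(n,u,v,z):
    o,d=ray(n,u,v);return o+d*(z-o[2])/d[2]
def grab(n,out=None,crop=None,s=1):
    im=cv2.cvtColor(robot.grab_frame(n)["color"],cv2.COLOR_RGB2BGR)
    if out: crp(im,out,crop,s)
    return im
def crp(im,out,crop,s):
    if crop: x,y,w,h=crop;im=im[y:y+h,x:x+w]
    cv2.imwrite(out,cv2.resize(im,None,fx=s,fy=s,interpolation=cv2.INTER_CUBIC))
```

Run:
```python
from h import *
s=cv2.imread("pics/side0.png");t=cv2.imread("pics/top0.png")
def up(im,x,y,w,h,W,H): return cv2.resize(im[y:y+h,x:x+w],(W,H),interpolation=cv2.INTER_CUBIC)
cv2.imwrite("pics/a.png",up(s,240,275,155,115,775,575))
c=np.zeros((600,800,3),np.uint8)
c[:,:300]=up(t,190,205,50,100,300,600)   # x6
c[:600,300:]=up(t,290,110,125,120,500,480).copy() if 0 else cv2.copyMakeBorder(up(t,290,110,125,110,500,440),0,160,0,0,cv2.BORDER_CONSTANT)
cv2.imwrite("pics/b.png",c)
cv2.imwrite("pics/c.png",up(s,220,45,125,195,384,600)) 
print(atz("top",215,260,40),atz("side",315,335,30))
print(atz("top",340,175,14),atz("side",283,203,14))
```

```text
[503.78594016 151.42410177  40.        ] [504.03847468 157.61364898  30.        ]
[ 715.3599037  -172.26588177   14.        ] [ 700.31435105 -144.12171593   14.        ]
```

View pics/a.png

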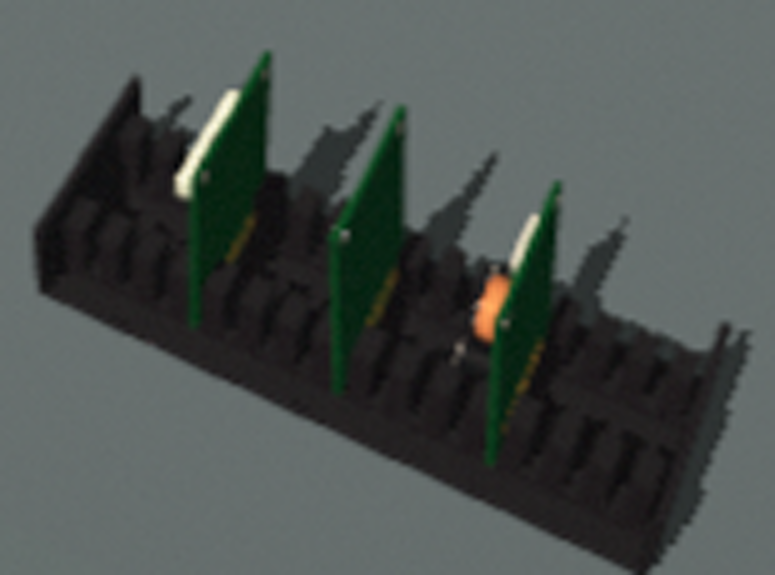

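View pics/b.png

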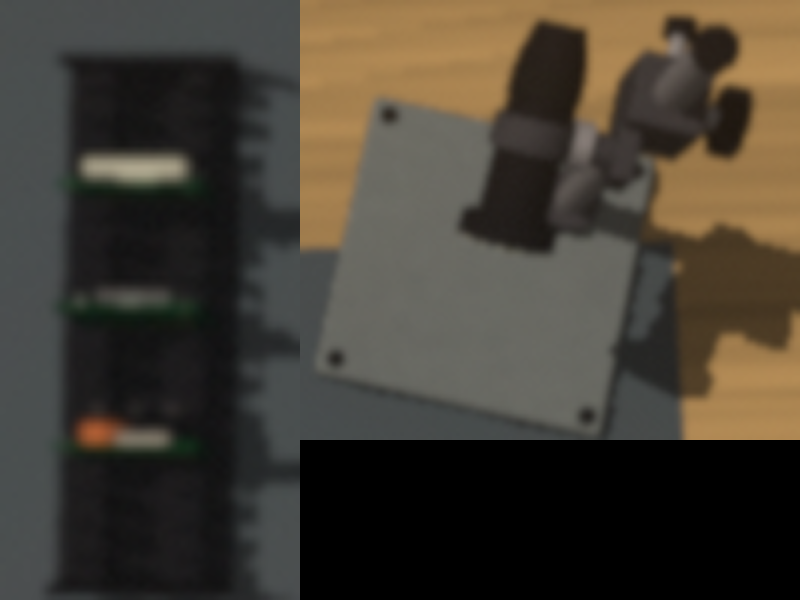

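View pics/c.png

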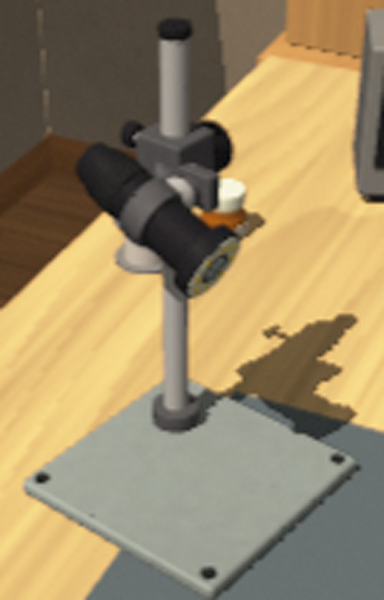

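The shield-can board is the middle one: the grey can is at top px (212,254) and the white strip is on the board above it. The component sides face world -y, and the lens looks towards +y and down. I'll enlarge the microscope head next.

Run:
```python
from h import *
s=cv2.imread("pics/side0.png");t=cv2.imread("pics/top0.png")
def up(im,x,y,w,h,k): return cv2.resize(im[y:y+h,x:x+w],None,fx=k,fy=k,interpolation=cv2.INTER_CUBIC)
c=np.zeros((600,800,3),np.uint8)
c[:600,:480]=up(s,240,85,60,75,8)
c[:560,480:]=up(t,326,110,40,70,8)
for i in range(0,800,80): cv2.putText(c,str(i),(i,596),0,.35,(0,255,255),1);c[:, i]=c[:,i]//2+60
for i in range(0,600,80): c[i]=c[i]//2+60
cv2.imwrite("pics/d.png",c)
```

```text
(no output)
```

View pics/d.png

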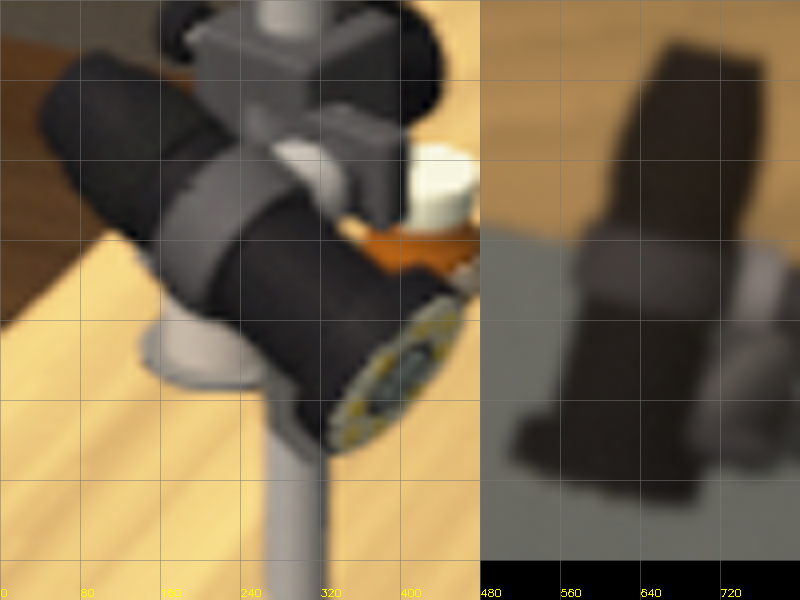

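Create fit.py:
```python
from h import *
def A(p): return np.array(p,float)
# stand
sc=(A([[25,485],[212,590],[358,460]])+.5)/3.072-.5+[220,45]
tc=(A([[377,97],[315,370],[605,435]])-[300,0]+.5)/4-.5+[290,110]
d8=lambda p:(A(p)+.5)/8-.5+[240,85]
t8=lambda p:(A(p)-[480,0]+.5)/8-.5+[326,110]
ring=d8([[430,300],[400,322],[365,362],[340,410],[331,440],[465,315],[440,375],[400,422],[360,450]])
lc=d8([397,374]);rs=d8([72,90]);rt=t8([718,50])
rim=t8([[510,463],[603,484],[697,505]])
sq=np.array([[-115,75],[75,75],[75,-115],[-115,-115]],float)
def frame(p):
    Rz=R.from_euler("z",p[2]);return Rz,lambda q:Rz.apply(np.atleast_2d(q))+[p[0],p[1],0]
def lens(p):
    Rz,W=frame(p);th=p[5]
    Rl=Rz*R.from_euler("y",-th)   # x axis -> (cos,0,sin): up-back
    return W([p[3],0,p[4]])[0],Rl
def circ(c,Rl,r,n=720):
    a=np.linspace(0,2*np.pi,n);return c+r*Rl.apply(np.c_[0*a,np.cos(a),np.sin(a)])
def res(p,cams=("side","top"),full=0):
    _,W=frame(p);C=W(np.c_[sq,np.full(4,14.)])
    o=[proj("side",C[IS])-sc,]
    L,Rl=lens(p);Q=L+Rl.apply([p[6],0,0])
    E=proj("side",circ(L,Rl,26));
    dd=[np.min(np.hypot(*(E-q).T)) for q in ring]
    o+=[(proj("side",L)-lc)*1.5,(proj("side",Q)-rs)*.7,np.array(dd)*.7]
    if "top" in cams:
        o+=[proj("top",C[IT])-tc,(proj("top",Q)-rt)*.7]
    return np.concatenate([np.ravel(x) for x in o])
if __name__=="__main__":
    print("side",np.array([atz("side",*q,14) for q in sc]).round(1).tolist());print("top",np.array([atz("top",*q,14) for q in tc]).round(1).tolist())
```

```bash
python3 fit.py
```

```text
side [[820.1, -89.8, 14.0], [643.0, -47.9, 14.0], [596.2, -228.2, 14.0]]
top [[826.8, -95.1, 14.0], [646.9, -48.6, 14.0], [600.6, -234.1, 14.0]]
```

```bash
sed -i 's/^sq=.*/&\nIS=IT=[1,0,3]/' fit.py
```

Create rack.py:
```python
from fit import *
a5=lambda p:(A(p)+.5)/5-.5+[240,275]
b6=lambda p:(A(p)+.5)/6-.5+[190,205]
# board top corners side: +y? and -y ends ; mid-thickness
bs=a5([[337,234],[402,107]]); bt=b6([[66,305],[198,311]])
# rack end plate tops
ps=a5([[38,232],[137,77]]); pt=b6([[64,60],[240,57],[50,591],[240,591]])
if __name__=="__main__":
    for cams in (("side",),("side","top")):
        s=least_squares(lambda p:res(p,cams),[740,-120,-.25,-60,180,.4,113],x_scale=[10,10,.1,10,10,.1,10],loss="soft_l1")
        print(cams,s.x.round(3),"th",np.degrees(s.x[5]).round(2),"cost",s.cost.round(2),"lens",lens(s.x)[0].round(1));print(s.fun.round(1))
    print("board top z98 side",[atz("side",*q,98).round(1) for q in bs]," top",[atz("top",*q,98).round(1) for q in bt])
    print("rack z40 side",[atz("side",*q,40).round(1) for q in ps],"top",[atz("top",*q,40).round(1) for q in pt])
```

```bash
python3 rack.py
```

```text
('side',) [ 7.34666e+02 -1.46284e+02 -2.44000e-01 -5.25060e+01  2.18046e+02
  3.73000e-01  1.15812e+02] th 21.35 cost 2.31 lens [ 683.7 -133.6  218. ]
[-1.6 -1.1  0.3  0.9  0.6 -0.3  0.3  0.  -0.2  0.2  0.   0.2  0.2  0.3
  0.3  0.2  0.3  0.3  0. ]
('side', 'top') [ 7.36757e+02 -1.48983e+02 -2.44000e-01 -5.35620e+01  2.16469e+02
  3.72000e-01  1.16436e+02] th 21.3 cost 4.71 lens [ 684.8 -136.1  216.5]
[-1.8 -2.  -0.  -0.2  0.1 -1.2  0.3  0.  -0.2  0.2  0.   0.2  0.2  0.2
  0.3  0.2  0.3  0.3  0.  -0.3 -0.3 -0.   1.4 -0.4  1.3  0.   0.1]
board top z98 side [array([513.1, 180.4,  98. ]), array([511.5, 127.9,  98. ])]  top [array([515. , 178.9,  98. ]), array([511.4, 127.7,  98. ])]
rack z40 side [array([616.4, 187.8,  40. ]), array([614.3, 115.7,  40. ])] top [array([617.2, 186.9,  40. ]), array([616.8, 113.9,  40. ]), array([400.6, 194. ,  40. ]), array([398.5, 117. ,  40. ])]
```

Create go.py:
```python
from h import *
def rel(P,Rt):
    s=robot.sense();R0=q2R(s["tool_rot"])
    print("d",R0.inv().apply(np.array(P)-s["tool_pos"]).round(1),"rv",(R0.inv()*Rt).as_rotvec().round(3))
def down(yaw,lean=0):  # tool z=-board z, tool y=+board y, tool x=-board x ; Rb=board rotation
    return R.from_euler("ZY",[yaw,lean])*R.from_matrix(np.diag([-1,1,-1.]))
```

Run:
```python
from go import *
rel([512,153.7,190],down(-.035))
```

```text
d [-444.9 -328.2   58.5] rv [-0.001 -0.    -0.261]
```

Distance 553+: 9 rows. First call 8 rows: fraction 8/9.

The manual's scale: shifts go in shares of 600 mm and turns go in shares of 2 rad. Converting my numbers, -395 mm is -0.6583, -350 mm is -0.5833, -0.261 rad is -0.1305.

>>> steer_hand(
  offsets=[
    [[-0.0833, -0.06, 0], [0, 0, -0.015]],
    [[-0.1667, -0.1217, 0.0083], [0, 0, -0.03]],
    [[-0.25, -0.1833, 0.0167], [0, 0, -0.05]],
    [[-0.3333, -0.245, 0.025], [0, 0, -0.065]],
    [[-0.4167, -0.3067, 0.0333], [0, 0, -0.08]],
    [[-0.5, -0.3667, 0.0417], [0, 0, -0.095]],
    [[-0.5833, -0.4283, 0.05], [0, 0, -0.115]],
    [[-0.6583, -0.485, 0.0583], [0, 0, -0.1305]],
  ],
  jaw=92,
  squeeze=10,
)

```text
t: 1.1
tool_pos: [476.2, 202.2, 213.5]
tool_rot: [0.0, 0.017, 1.0, -0.0]
ft_force: [0.7, 0.4, 0.4]
width: 91.6
gripper_force: 0.0
```

>>> steer_hand(
  offsets=[
    [[-0.0833, -0.0617, 0.0167], [0, 0, 0]],
    [[-0.0833, -0.0617, 0.04], [0, 0, 0]],
    [[-0.0833, -0.0617, 0.04], [0, 0, 0]],
  ],
)

```text
t: 1.48
tool_pos: [522.6, 165.6, 188.3]
tool_rot: [-0.002, 0.018, 1.0, -0.0]
ft_force: [-0.8, 0.5, -0.2]
width: 91.8
gripper_force: 0.0
```

Run:
```python
from go import *
rel([512,153.7,86],down(-.035))
grab("top","pics/t1.png");grab("side","pics/s1.png",(200,230,200,150),4)
```

```text
d [  9.9 -12.2 102.4] rv [-0.001 -0.003 -0.   ]
```

View pics/s1.png

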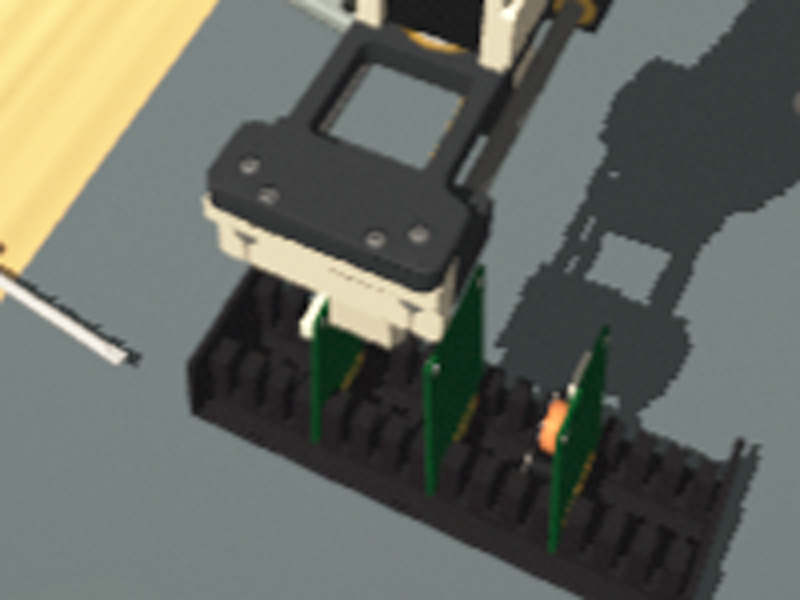

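Run:
```python
from go import *
P=[522.6,165.6,166.3];print([((proj("side",[P[0]+a,P[1]+b,P[2]])[0]-[200,230])*4).round() for a in(-9.5,9.5) for b in(46,65)])
```

```text
[array([404., 327.]), array([382., 372.]), array([353., 307.]), array([330., 351.])]
```

>>> steer_hand(
  offsets=[
    [[0.0167, -0.02, 0.0167], [0, -0.0015, 0]],
    [[0.0167, -0.02, 0.0917], [0, -0.0015, 0]],
    [[0.0167, -0.02, 0.0917], [0, -0.0015, 0]],
  ],
)

```text
t: 1.95
tool_pos: [510.9, 154.7, 133.2]
tool_rot: [-0.001, 0.016, 1.0, -0.001]
ft_force: [-0.0, 0.2, 0.8]
width: 92.1
gripper_force: 0.0
```

```bash
python3 - <<'E'
from go import *
rel([512,153.7,86],down(-.035))
E
```

```text
d [-1.2 -0.9 47.2] rv [-0.001 -0.002  0.002]
```

In the tool's units: 47 mm is 0.0783, 24 mm is 0.04.

>>> steer_hand(
  offsets=[
    [[-0.0017, -0.0017, 0.04], [0, 0, 0]],
    [[-0.0017, -0.0017, 0.0783], [0, 0, 0]],
    [[-0.0017, -0.0017, 0.0783], [0, 0, 0]],
  ],
)

```text
t: 2.33
tool_pos: [514.1, 153.8, 88.2]
tool_rot: [0.001, 0.017, 1.0, -0.0]
ft_force: [-0.6, -0.6, 0.3]
width: 91.9
gripper_force: 0.0
```

>>> steer_hand(
  offsets=[
    [[0, 0, 0], [0, 0, 0]],
    [[0, 0, 0], [0, 0, 0]],
    [[0, 0, 0], [0, 0, 0]],
    [[0, 0, 0], [0, 0, 0]],
    [[0, 0, 0], [0, 0, 0]],
  ],
  jaw=40,
  squeeze=10,
)

```text
t: 2.95
tool_pos: [514.8, 153.0, 88.0]
tool_rot: [0.002, 0.017, 1.0, 0.0]
ft_force: [-0.4, -0.5, 1.4]
width: 55.5
gripper_force: 10.0
```

Run:
```python
from go import *
grab("side","pics/s2.png",(240,220,200,150),4)
```

```text
(no output)
```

View pics/s2.png

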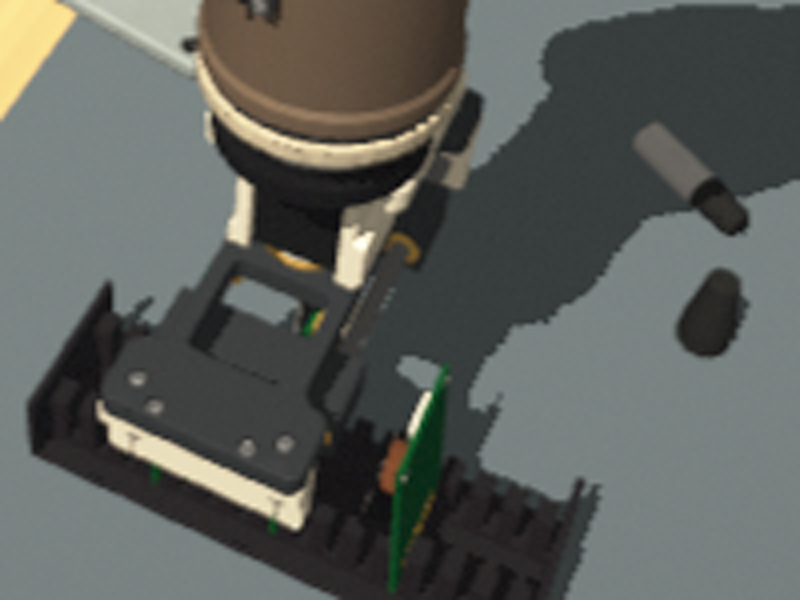

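>>> steer_hand(
  offsets=[
    [[0, 0, 0], [0, 0, 0]],
    [[0, 0, 0], [0, 0, 0]],
    [[0, 0, -0.0167], [0, 0, 0]],
    [[0, 0, -0.05], [0, 0, 0]],
    [[0, 0, -0.1], [0, 0, 0]],
    [[0, 0, -0.15], [0, 0, 0]],
    [[0, 0, -0.2], [0, 0, 0]],
    [[0, 0, -0.2], [0, 0, 0]],
  ],
  jaw=40,
  squeeze=25,
)

```text
t: 4.0
tool_pos: [515.3, 153.2, 210.2]
tool_rot: [0.003, 0.017, 1.0, 0.001]
ft_force: [-0.3, -0.2, -0.4]
width: 55.1
gripper_force: 25.0
```

Run:
```python
from go import *
i=grab("side");
cv2.imwrite("pics/s3f.png",i)
t=grab("top");cv2.imwrite("pics/t3f.png",t)
psi,th=-.244,.372;L=np.array([684.3,-135,217])
Rb=R.from_euler("ZY",[psi,-th]);can=L-90*Rb.apply([1,0,0]);P=can+Rb.apply([-7.2,0,30])
print(can,P);rel(P,down(psi,-th))
# standoff
rel(P-60*Rb.apply([1,0,0]),down(psi,-th))
```

```text
[ 602.93931335 -114.74440892  184.2868574 ] [ 585.8490719  -110.48961515  209.61787351]
d [ -81.1 -260.7   -1.7] rv [ 0.039 -0.368  0.207]
d [ -26.3 -249.1   20. ] rv [ 0.039 -0.368  0.207]
```

In the tool's units: -249 mm is -0.415, -210 mm is -0.35, -0.368 rad is -0.184.

>>> steer_hand(
  offsets=[
    [[-0.0067, -0.0667, 0], [0.0025, -0.025, 0.015]],
    [[-0.0133, -0.1333, 0.0067], [0.005, -0.055, 0.03]],
    [[-0.02, -0.2, 0.0133], [0.0085, -0.09, 0.05]],
    [[-0.03, -0.275, 0.02], [0.013, -0.125, 0.07]],
    [[-0.0367, -0.35, 0.0267], [0.017, -0.16, 0.09]],
    [[-0.0433, -0.415, 0.0333], [0.0195, -0.184, 0.1035]],
    [[-0.0433, -0.415, 0.0333], [0.0195, -0.184, 0.1035]],
    [[-0.0433, -0.415, 0.0333], [0.0195, -0.184, 0.1035]],
  ],
)

```text
t: 5.1
tool_pos: [531.1, -96.4, 187.1]
tool_rot: [0.183, 0.12, 0.976, -0.022]
ft_force: [0.2, 0.8, -0.9]
width: 55.1
gripper_force: 25.0
```

Run:
```python
from go import *
i=grab("side");t=grab("top");cv2.imwrite("pics/s4f.png",i);cv2.imwrite("pics/t4f.png",t)
c=np.zeros((600,800,3),np.uint8)
c[:600,:480]=cv2.resize(i[70:220,235:355],None,fx=4,fy=4,interpolation=cv2.INTER_CUBIC)
c[:320,480:800]=cv2.resize(t[110:190,270:350],None,fx=4,fy=4,interpolation=cv2.INTER_CUBIC)
cv2.imwrite("pics/e.png",c)
psi,th=-.244,.372;L=np.array([684.3,-135,217])
Rb=R.from_euler("ZY",[psi,-th]);P=L-90*Rb.apply([1,0,0])+Rb.apply([-7.2,0,30])
rel(P-60*Rb.apply([1,0,0]),down(psi,-th))
s=robot.sense();Ra=q2R(s["tool_rot"])
for b in ([0,28,-80],[0,-28,-80],[0,28,10],[0,-28,10]): print((proj("side",s["tool_pos"]+Ra.apply([0,b[1],-b[2]]))-[235,70])*4)
```

```text
d [-0.3 -1.3 -0.2] rv [ 0.001 -0.001  0.001]
[[381.83814122 538.55180596]]
[[441.64788042 483.06458848]]
[[459.74574518 428.56012271]]
[[521.95963923 372.47636737]]
```

View pics/e.png

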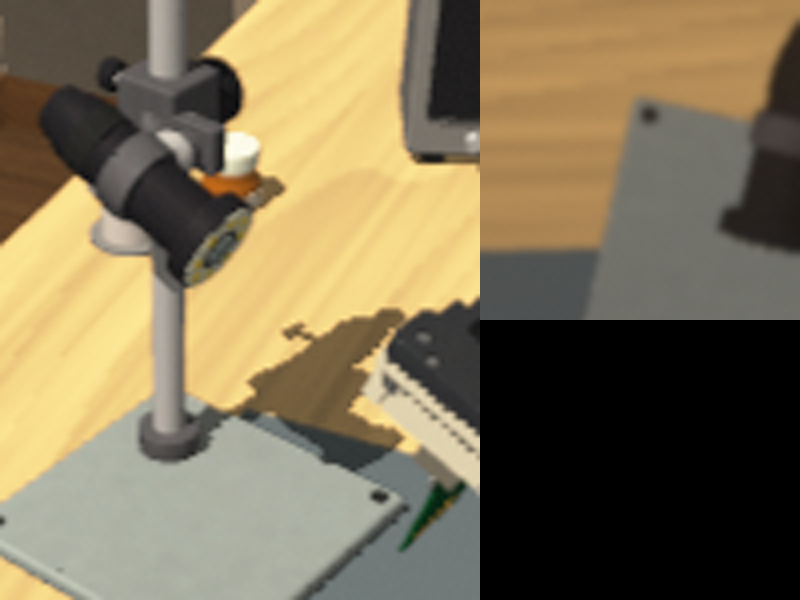

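The gripped board's lower corner shows at crop (403,550), about 5 px from where a board aligned with the tool would be. It sits slightly leaned in the gripper, so I'll measure that from the green mask.

Run:
```python
from go import *
from go import q2R
poses={"s3f":([515.3,153.2,210.2],[0.003,0.017,1.0,0.001]),"s4f":([531.1,-96.4,187.1],[0.183,0.12,0.976,-0.022])}
for n,(p,q) in poses.items():
    i=cv2.imread(f"pics/{n}.png").astype(int);b,g,r=i[...,0],i[...,1],i[...,2]
    m=((g>1.35*r)&(g>1.25*b)&(g>25)).astype(np.uint8)
    k,lab,st,ce=cv2.connectedComponentsWithStats(m)
    Ra=q2R(np.array(q)/np.linalg.norm(q))
    C=[proj("side",np.array(p)+Ra.apply([0,y,-z]))[0].round(1) for z in(-80,-20,10) for y in(28,-28)]
    print(n,"pred",np.array(C).tolist())
    for j in range(1,k):
        if st[j,4]>25:
            h=cv2.convexHull(np.argwhere(lab==j)[:,::-1].astype(np.int32))
            print(st[j],cv2.approxPolyDP(h,1.2,True)[:,0].tolist())
```

```text
s3f pred [[305.6, 308.9], [320.1, 281.8], [308.0, 283.9], [323.3, 256.5], [309.3, 269.9], [325.1, 242.5]]
[416 117  20  10 141] [[435, 126], [420, 125], [416, 117], [430, 117]]
[ 122  244   74   56 1109] [[191, 298], [188, 299], [122, 264], [132, 244], [168, 247], [195, 291]]
[277 288  17  53 427] [[292, 288], [292, 311], [278, 340], [277, 316], [281, 305]]
[310 296   7  16  58] [[316, 298], [311, 311], [310, 301], [311, 296]]
[337 311  15  57 325] [[351, 311], [350, 337], [339, 366], [337, 367], [337, 350], [339, 339]]
s4f pred [[330.9, 204.7], [345.8, 190.8], [343.4, 186.9], [358.8, 173.0], [350.3, 177.2], [365.9, 163.2]]
[424 119  12   8  41] [[435, 126], [424, 125], [431, 119]]
[335 191  16  17  51] [[350, 191], [335, 207], [343, 192]]
[ 122  244   74   56 1112] [[191, 298], [188, 299], [122, 264], [132, 244], [168, 247], [195, 291]]
[277 285  17  56 433] [[293, 285], [292, 311], [278, 340], [277, 316], [281, 305]]
[337 311  15  57 328] [[351, 311], [350, 338], [340, 364], [337, 367], [337, 350], [339, 339]]
```

Run:
```python
from go import *
O=[([515.3,153.2,210.2],[0.003,0.017,1.0,0.001],28,[311,311.3]),([531.1,-96.4,187.1],[0.183,0.12,0.976,-0.022],28,[335,207.3])]
def f(v,o): 
    p,q,y,px=o;Ra=q2R(np.array(q)/np.linalg.norm(q));return proj("side",np.array(p)+Ra.apply([-v[0],y,80+v[1]]))[0]-px
for S in (O[:1],O[1:],O): 
    s=least_squares(lambda v:np.concatenate([f(v,o) for o in S]),[0,0]);print(s.x.round(1),s.fun.round(2))
```

```text
[-8.7  0.2] [0. 0.]
[-9.8 -2.2] [0. 0.]
[-9.2 -1. ] [ 0.33 -0.31 -0.46  0.16]
```

Run:
```python
from rack import *
i=cv2.imread("pics/side0.png").astype(int);b,g,r=i[...,0],i[...,1],i[...,2]
m=(g>1.35*r)&(g>1.25*b)&(g>25)
def aty(u,v,y):
    o,d=ray("side",u,v);return o+d*(y-o[1])/d[1]
for y in (181,182): print([aty(*a5([p])[0],y).round(1) for p in ([338,234],[339,388])])
X=[]
for v in range(324,352,2):
    c=np.where(m[v,303:322])[0]
    if len(c): X.append(aty(303+c[0]-.5,v,181.5).round(1)[[0,2]].tolist())
print(X)
# same for neighbours (control): left edges top/bottom in crop a
for p,q in (([197,180],[196,325]),([498,322],[493,462])): print([aty(*a5([w])[0],181.5).round(1) for w in(p,q)])
```

```text
[array([512.6, 181. ,  99.2]), array([507.2, 181. ,   9.3])]
[array([512.2, 182. , 100.8]), array([506.9, 182. ,  11.3])]
[[516.3, 90.1], [516.1, 84.6], [515.8, 79.0], [515.5, 73.4], [513.6, 68.9], [513.3, 63.2], [513.0, 57.4], [512.7, 51.5], [512.4, 45.6], [512.0, 39.6], [511.7, 33.5], [511.4, 27.3], [511.1, 21.0], [510.8, 14.7]]
[array([559.9, 181.5,  98.5]), array([559.9, 181.5,  11.4])]
[array([459.9, 181.5,  87.6]), array([452.5, 181.5,   5.3])]
```

Create tgt.py:
```python
from go import *
psi,th,dl=-.244,.372,.07;L=np.array([684.3,-135,217])
Rb=R.from_euler("ZY",[psi,-th])
RT=R.from_euler("ZY",[psi,-th-dl]);o=np.array([-8.7,0,-79.5])
cT=o+R.from_euler("y",dl).apply([7.2,0,50])
def target(d): return L-d*Rb.apply([1,0,0])-RT.apply(cT)
def corners(): # predicted board corners from the measured pose
    s=robot.sense();M=q2R(s["tool_rot"])*R.from_matrix(np.diag([-1,1,-1.]))
    return s["tool_pos"]+M.apply(o+R.from_euler("y",dl).apply([[0,28,0],[0,-28,0],[0,28,90],[0,-28,90],[7.2,0,50]])),M*R.from_euler("y",dl)
```

Run:
```python
from tgt import *
rel(target(90),down(psi,-th-dl))
```

```text
d [-63.4  -1.4  -0.2] rv [ 0.001 -0.071  0.001]
```

In the tool's units: -63 mm is -0.105, -48 mm is -0.08, -0.071 rad is -0.0355.

>>> steer_hand(
  offsets=[
    [[-0.025, -0.0017, 0], [0, -0.01, 0]],
    [[-0.05, -0.0017, 0], [0, -0.0225, 0]],
    [[-0.08, -0.0017, 0], [0, -0.0325, 0]],
    [[-0.105, -0.0017, 0], [0.0005, -0.0355, 0.0005]],
    [[-0.105, -0.0017, 0], [0.0005, -0.0355, 0.0005]],
    [[-0.105, -0.0017, 0], [0.0005, -0.0355, 0.0005]],
    [[-0.105, -0.0017, 0], [0.0005, -0.0355, 0.0005]],
  ],
)

```text
t: 6.08
tool_pos: [587.7, -111.9, 210.4]
tool_rot: [0.218, 0.119, 0.968, -0.027]
ft_force: [-0.3, 1.0, -0.3]
width: 55.4
gripper_force: 25.0
```

Run:
```python
from tgt import *
rel(target(90),down(psi,-th-dl))
i=grab("side");t=grab("top");cv2.imwrite("pics/s5f.png",i);cv2.imwrite("pics/t5f.png",t)
C,Rm=corners();print("can",C[4].round(1),"dist along axis",Rb.inv().apply(L-C[4]).round(1))
P=proj("side",C);print("pred px",P.round(1).tolist())
b,g,r=[i[...,k].astype(int) for k in range(3)]
m=((g>1.35*r)&(g>1.25*b)&(g>25)).astype(np.uint8)
k,lab,st,ce=cv2.connectedComponentsWithStats(m)
for j in range(1,k):
    if st[j,4]>8 and abs(st[j,0]-P[0,0])<40 and abs(st[j,1]-P[0,1])<50:
        h=cv2.convexHull(np.argwhere(lab==j)[:,::-1].astype(np.int32));print(st[j],cv2.approxPolyDP(h,1,True)[:,0].tolist())
c=np.zeros((600,800,3),np.uint8)
k=i[70:220,225:325];c[:,:400]=cv2.resize(k,None,fx=4,fy=4,interpolation=cv2.INTER_CUBIC)
u,v=int(P[0,0]),int(P[0,1]);k=i[v-40:v+10,u-15:u+35];c[:400,400:]=cv2.resize(k,None,fx=8,fy=8,interpolation=cv2.INTER_CUBIC)
print("zoom org",u-15,v-40);k=t[125:175,300:400];c[400:600,400:]=cv2.resize(k,None,fx=4,fy=4,interpolation=cv2.INTER_CUBIC)
cv2.imwrite("pics/f.png",c)
```

```text
d [-0.8  0.9  0.1] rv [-0.001  0.    -0.001]
can [ 602.2 -115.5  184.2] dist along axis [90.6  0.9 -0.1]
pred px [[308.9, 184.4], [324.5, 171.5], [325.9, 155.4], [342.3, 142.6], [323.4, 160.0]]
[310 169  16  16  59] [[325, 169], [310, 184], [312, 178], [318, 169]]
zoom org 293 144
```

View pics/f.png

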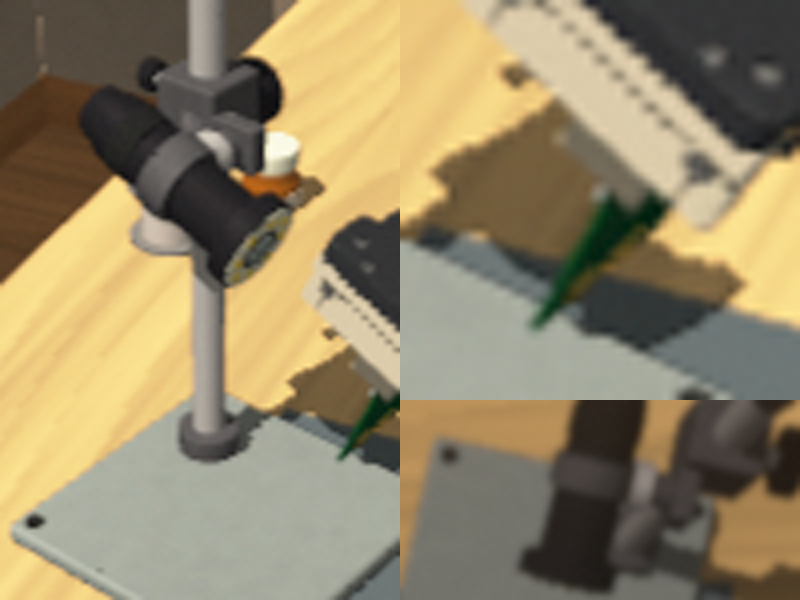

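The board's lower corner is at px (309.4,184.5), against a predicted (308.9,184.4), and the side edge has the predicted slope. The board is clear of the microscope, so one small trim before handing in.

In the tool's units: 0.8 mm is 0.0013, -0.5 mm is -0.0008.

>>> steer_hand(
  offsets=[
    [[-0.0008, 0.0013, 0], [0, 0, 0]],
    [[-0.0008, 0.0013, 0], [0, 0, 0]],
    [[-0.0008, 0.0013, 0], [0, 0, 0]],
    [[-0.0008, 0.0013, 0], [0, 0, 0]],
    [[-0.0008, 0.0013, 0], [0, 0, 0]],
    [[-0.0008, 0.0013, 0], [0, 0, 0]],
  ],
)

```text
t: 6.92
tool_pos: [588.9, -111.3, 211.0]
tool_rot: [0.218, 0.12, 0.968, -0.027]
ft_force: [0.2, 1.1, -0.8]
width: 55.3
gripper_force: 25.0
```

Run:
```python
from tgt import *
rel(target(90),down(psi,-th-dl));print(abs(robot.sense()["qd"]).max())
print(robot.finish_job())
```

```text
d [0.4 0.1 0.2] rv [-0.001  0.001 -0.001]
0.0015659466627381833
the job is handed in; nothing more can be done
None
```

The job is handed in at about 7 s: the gripper is holding the shield-can board motionless, with the can facing the lens, on its axis and about 90 mm away by my camera measurements; the hand-in returned no verdict.

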